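Pack away the screw pots and lock the drawer

TASK

Pack up the repair bench: nest all the aluminium screw pots upright in size order, each inside the next larger one that is there, with the largest standing on the floor of the open drawer of the grey drawer unit. Push the drawer fully shut, and only then turn the lock knob on top of the unit clockwise until it clicks past its detent and stays there. Leave the blue capacitor that stands among the pots where it is.

Things in the scene. Friction and masses are not known exactly. Their poses are not given: they have to be found in the camera images.
- pot_a: Largest of the graded plain aluminium screw pots: round, open on top, outer diameter 68 mm at the rim and 65 mm at the foot, 40 mm tall, wall 2.5 mm, solid bottom 10 mm thick (a nested rim stands 13 mm or more above the larger one). Origin: centre of the underside; z up to its mouth.
- pot_b: Second largest of the graded plain aluminium screw pots: round, open on top, outer diameter 54 mm at the rim and 51 mm at the foot, 43 mm tall, wall 2.5 mm, solid bottom 10 mm thick (a nested rim stands 13 mm or more above the larger one). Origin: centre of the underside; z up to its mouth. May be absent (then there is no reading).
- pot_c: Third largest of the graded plain aluminium screw pots: round, open on top, outer diameter 40 mm at the rim and 37 mm at the foot, 46 mm tall, wall 2.5 mm, solid bottom 10 mm thick (a nested rim stands 13 mm or more above the larger one). Origin: centre of the underside; z up to its mouth. May be absent (then there is no reading).
- pot_d: Smallest of the graded plain aluminium screw pots: round, open on top, outer diameter 26 mm at the rim and 23 mm at the foot, 49 mm tall, wall 2.5 mm, solid bottom 10 mm thick (a nested rim stands 13 mm or more above the larger one). Origin: centre of the underside; z up to its mouth. May be absent (then there is no reading).
- unit: Grey steel drawer unit, 220 mm deep (x) by 260 mm wide (y) by 122 mm tall, fixed on the bench with one drawer that opens towards the robot. Origin: centre of its underside; -x is its front, z up. The drawer passes 88 mm under the top panel; the front edge of the top panel is at x = -95 mm in this frame.
- drawer_floor (a point): Centre of the floor of the drawer's front compartment, the part that is uncovered and takes the pots (moves with the drawer; axes as the unit's). The compartment is 97 mm (x) by 218 mm (y) inside; drawer walls and the partition behind it stand 74 to 78 mm above the floor, 5 to 6 mm thick. The floor is 22 mm above the bench.
- unit_drawer0_handle (a point): Middle of the drawer's steel bar handle, 120 mm long along the unit's y, 10 mm thick, standing 35 mm in front of the drawer's front panel and about 38 mm below the unit's top (moves with the drawer).
- unit_drawer0 (a joint): How far the drawer is open, m: 0 shut, 0.115 to 0.13 at the start. It slides along the unit's -x as it opens.
- lock_grip (a point): Point on the axis of the lock knob at the height to grip it, 37 mm above the unit's top. The axis is vertical. The knob is a black bar 42 mm long, 14 mm thick and 32 mm tall (its top 7 mm above this point) on a disc of 22 mm radius; it moves with the knob: x lies along the bar, z up. At joint value 0 the bar lies along the unit's x.
- lock (a joint): Angle of the lock knob, rad: about 0.12 at the start (open), grows as the knob turns clockwise seen from above, stop at 1.3. An over-centre spring resists with up to 0.25 N m; past about 0.9 it clicks over and drives the knob on to the stop. Short of that the knob springs back.
- capacitor: Blue capacitor can, 25 mm across, 40 mm tall, standing among the pots; not part of the job, leave it where it is. Origin: centre of its underside.
Things that resemble listed ones, but are neither listed nor needed, are in the scene too. Leave any yellow look-alike of the pot_d alone.

How it is judged:
By the outcome, as a careful person would: the job done as asked, in the order asked, and still so for the second after the job is handed in, with the robot touching nothing.
Of pot_b, pot_c, pot_d only 2 to 3 are there at a start; the rules pass over those that are not, and their reading is None.
At some moment in a run one of pot_a, pot_b may be knocked a few centimetres aside while the robot is not near it.
It also fails if it takes over 210 s, if anything falls off the work surface, if the arm or the gripper's body presses on something with over 40 N, if the wrist force passes 120 N, or if a joint passes its speed limit or range.

ROBOT

A 6-joint arm with a two-finger parallel gripper is mounted at the origin on the work surface. World frame = base frame: x ahead of the robot, y to its left, z up, the work surface at z = 0. Lengths are in mm, angles in rad, forces in N, time in s.
With the tool pointing down it reaches from about 275 to 725 mm from the base axis. Payload 5.6 kg.
Tool frame: the origin (TCP) lies midway between the tips of the shut fingers; the grasp point (between the pads) lies 19 mm behind it; z points along the fingers, y is the direction in which the jaws open and shut (so a half turn about z gives the same grasp; the last joint's range is limited). The gripper opens to 85 mm and grips with 20 to 120 N. Pads are 22 mm wide; open, the fingers measure 114 mm over their backs; the gripper's body (76 mm by 85 mm) begins 54 mm behind the grasp point. The pads swing forward as they close: fully open they stand 13 mm farther back than shut.
Start: joints at [1.605, 0.255, 0.108, 0, -1.424, -0.285], TCP at [136.471, 532.793, 231.283] pointing down, gripper open.
Joint ranges: [-2.95, 2.95], [-1.21, 1.97], [-1.09, 1.5], [-2.87, 1.71], [-2.94, -0.07], [-3.05, 3.05]. Speed limits (rad/s): [2.57, 2.57, 3.14, 3.14, 3.14, 3.14].

INTERFACE

Orientations are given as a unit quaternion [w, x, y, z].
In Python, from cell import env gives the robot as it stands. The module is installed in compiled form; this text tells all that it offers.
- The arm moves only by the tool send_rows, never from a script. Its argument "deltas" is a list of rows, each a list of 7 numbers: the closure, from -1 (fully open) to 1 (shut), so that 0 is half open, then the shift along the world's x, y, z in m, then the turn, a rotation vector about the world's x, y, z in degrees. In form: [[grip, x, y, z, ax, ay, az], ...]. A call has 1 to 20 rows; each row is the pose to reach, as a shift and turn from the pose commanded when the call began; what a row does not reach only later rows make up. A row lasts 1/8 s, in which the tool goes at most 62.5 mm and 10.7 degrees, less where a joint would pass 70% of its speed; a pose out of reach is approached as far as the arm can. A call with a gripper value outside its range is refused whole. The fingers move at their own pace and stop on an object; "newtons" is the grip in N (left out, the last holds). Time passes only in rows, so rows that repeat a pose let the fingers close. It gives the time, the measured TCP pose, the force and the opening at its end, in the units of the state.
- env.get_obs(): the state, without advancing time (a new reading comes with each control period).
- env.get_image(name): name is "side" or "top"; returns a dict with "frame" (400x640x3 uint8, red, green, blue), "intrinsics" (3x3 intrinsics, pixels), "eye" and "rotation" of the camera in the world. Camera axes: x right, y up, looking along -z (the intrinsics and any distortion apply to the point x, -y, -z); pixel columns grow to the right and rows downward; lengths in mm; the calibration is good to about 2 mm. A picture is of the moment at which its call begins. There is no depth.
- env.hand_in(): hands the job in, once; it reports no verdict.
Trained networks look in a picture, given as the dict that the camera call returned (one of the last four; its "shot" number tells which), for a name from the list of things; names that differ only in an ending like _2 or _b are one class to them, and where a whole thing is asked for, a point or a joint stands for the part that bears it (a point fixed in the world has none). Each returns a list of dicts, best first, with "p" (0 to 1); they miss things now and then, are a little off and sometimes report something else, mostly with a low value. They report only what shows in the picture. A call takes as long as a camera call. They do not tell look-alikes from the thing itself.
- env.find_in(target, picture): "point" ([x, y, z] in mm, in world coordinates, good to about 4 mm: the middle of the surface that is visible of it).
- env.trace(target, picture): "region" (400x640 bool, what is visible of it).
- env.landmark_of(target, picture): "point" ([x, y, z] in mm, in world coordinates, good to about 4 mm: a listed point, or the origin of a listed thing).
The state is a dict: "t": time; "joint_pos": joint angles; "joint_velocities": joint speeds; "joint_efforts": joint torques, N m; "eef_pos": TCP position; "tcp_rot": TCP orientation; "wrist_force": force on the tool from outside, world axes, zero at the start; "wrist_torque": the same for the moment, N m; "gripper_width": finger opening in mm.
Only numpy, scipy, OpenCV 4.12 (cv2) and the standard library are available. Lean on these libraries where they do the work, as an engineer would, in place of code of your own. Each camera call takes 0.05 s, during which the arm holds its last target.

## Working session

There is one attempt and no reset: what is moved stays moved. The work goes in short steps, Python scripts to look and compute and a tool call to move; the robot and the scene stay as the last step left them, time stands still between calls to the robot, and variables do not carry over. Pictures are saved under pics/ and viewed, and the job is handed in when it is done.

Besides the shell and the picture viewer there is one more tool, called after "Emit:" in YAML: its name, and indented under it one key for each argument. send_rows: Moves the arm, as the interface text tells. Its arguments: {"type":"object","properties":{"deltas":{"type":"array"},"newtons":{"type":"number"}},"required":["deltas"]}

```bash
mkdir -p pics; cat > h.py <<'E'
from cell import env
import numpy as np, cv2
def shot(cam,name):
    p=env.get_image(cam); cv2.imwrite(f'pics/{name}.png',p['frame'][:,:,::-1]); return p
def proj(p,X):
    R=np.array(p['rotation']);e=np.array(p['eye'])
    c=R.T@(np.array(X,float)-e); K=np.array(p['intrinsics']); v=K@np.array([c[0],-c[1],-c[2]]); return v[:2]/v[2]
def back(p,uv,z):
    R=np.array(p['rotation']);e=np.array(p['eye']);K=np.array(p['intrinsics'])
    d=np.linalg.inv(K)@np.array([uv[0],uv[1],1.]); d=R@np.array([d[0],-d[1],-d[2]])
    return e+d*(z-e[2])/d[2]
E
python3 - <<'E'
from h import *
for cam in ('top','side'):
    p=shot(cam,cam+'0')
    print(cam,p.keys(),np.round(p['eye']),np.round(p['intrinsics'],1).tolist(),np.round(p['rotation'],3).tolist())
    for t in ['pot_a','pot_b','pot_c','pot_d','unit','drawer_floor','unit_drawer0_handle','lock_grip','capacitor']:
        for d in env.landmark_of(t,p)[:4]: print(t,round(d['p'],2),np.round(d['point']).tolist(),np.round(proj(p,d['point'])).tolist())
print(env.get_obs())
E
```

```text
top dict_keys(['frame', 'intrinsics', 'eye', 'rotation', 'shot']) [396. -43. 975.] [[448.6, 0.0, 317.4], [0.0, 448.6, 198.9], [0.0, 0.0, 1.0]] [-0.697, -0.058, 0.057, 0.712]Traceback (most recent call last):
  File "<stdin>", line 6, in <module>
  File "h.py", line 7, in proj
    c=R.T@(np.array(X,float)-e); K=np.array(p['intrinsics']); v=K@np.array([c[0],-c[1],-c[2]]); return v[:2]/v[2]
      ~~~^^~~~~~~~~~~~~~~~~~~~~
ValueError: matmul: Input operand 1 has a mismatch in its core dimension 0, with gufunc signature (n?,k),(k,m?)->(n?,m?) (size 3 is different from 4)
```

```bash
sed -i "s/R=np.array(p\['rotation'\])/R=rot(p['rotation'])/" h.py; cat >> h.py <<'E'
from scipy.spatial.transform import Rotation as Ro
def rot(q): return Ro.from_quat([q[1],q[2],q[3],q[0]]).as_matrix()
E
python3 - <<'E'
from h import *
for cam in ('top','side'):
    p=shot(cam,cam+'0')
    print(cam,np.round(p['eye']),np.round(p['rotation'],3).tolist())
    for t in ['pot_a','pot_b','pot_c','pot_d','unit','drawer_floor','unit_drawer0_handle','lock_grip','capacitor']:
        for d in env.landmark_of(t,p)[:4]: print(t,round(d['p'],2),np.round(d['point']).tolist(),np.round(proj(p,d['point'])).tolist())
print(env.get_obs())
E
```

```text
top [396. -43. 975.] [-0.697, -0.058, 0.057, 0.712]
pot_a 0.97 [581.0, -277.0, -1.0] [423.0, 186.0]
pot_a 0.71 [411.0, -268.0, 4.0] [424.0, 263.0]
pot_a 0.67 [602.0, -96.0, -2.0] [341.0, 178.0]
pot_a 0.51 [347.0, -294.0, -2.0] [438.0, 293.0]
pot_b 0.97 [581.0, -277.0, -1.0] [423.0, 186.0]
pot_b 0.71 [411.0, -268.0, 4.0] [424.0, 263.0]
pot_b 0.67 [602.0, -96.0, -2.0] [341.0, 178.0]
pot_b 0.51 [347.0, -294.0, -2.0] [438.0, 293.0]
pot_c 0.97 [581.0, -277.0, -1.0] [423.0, 186.0]
pot_c 0.71 [411.0, -268.0, 4.0] [424.0, 263.0]
pot_c 0.67 [602.0, -96.0, -2.0] [341.0, 178.0]
pot_c 0.51 [347.0, -294.0, -2.0] [438.0, 293.0]
pot_d 0.97 [581.0, -277.0, -1.0] [423.0, 186.0]
pot_d 0.71 [411.0, -268.0, 4.0] [424.0, 263.0]
pot_d 0.67 [602.0, -96.0, -2.0] [341.0, 178.0]
pot_d 0.51 [347.0, -294.0, -2.0] [438.0, 293.0]
unit 0.71 [691.0, 240.0, -2.0] [191.0, 143.0]
unit 0.65 [580.0, -280.0, 0.0] [425.0, 186.0]
drawer_floor 0.68 [532.0, 262.0, 19.0] [177.0, 211.0]
unit_drawer0_handle 0.89 [428.0, 278.0, 80.0] [157.0, 259.0]
lock_grip 0.91 [630.0, 249.0, 158.0] [161.0, 150.0]
capacitor 0.49 [518.0, -194.0
[... 1097 characters left out ...]
': 1.1, 'joint_pos': array([ 1.60460748e+00,  2.55066238e-01,  1.08169084e-01,  2.31805246e-06,
       -1.42389211e+00, -2.84607190e-01]), 'joint_velocities': array([ 0.00022566, -0.00016717,  0.00071515, -0.00033055, -0.00251418,
        0.00062869]), 'joint_efforts': array([-1.47344404e-04, -3.86403573e+01,  2.38072300e+01,  5.36831528e+00,
       -5.21927632e-04, -2.35525455e-06]), 'eef_pos': array([136.46831069, 532.7813319 , 231.28907015]), 'tcp_rot': array([-3.66933827e-06,  9.92147987e-01, -1.25069470e-01,  5.72050206e-07]), 'wrist_force': array([ 0.26749299, -1.0542337 ,  0.50446722]), 'wrist_torque': array([ 0.03241827, -0.02235623, -0.0212279 ]), 'gripper_width': 85.04569928085479}
```

View pics/top0.png

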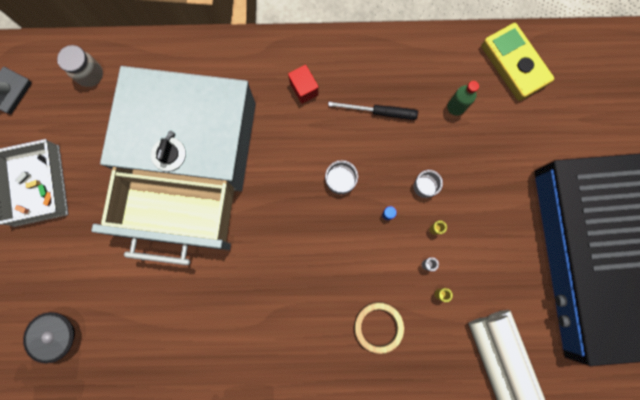

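View pics/side0.png

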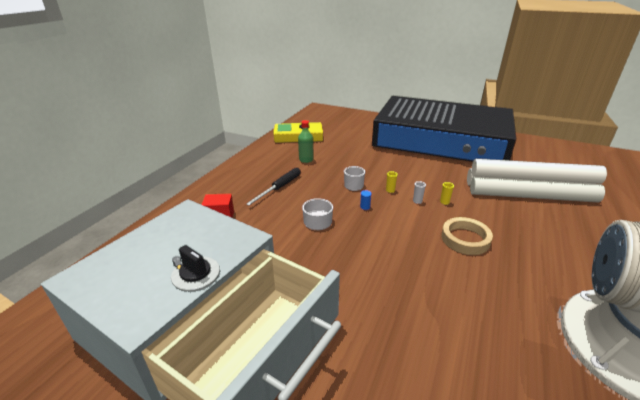

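```bash
cat >> h.py <<'E'
from scipy.optimize import minimize
DIM=dict(pot_a=(34,32.5,40),pot_b=(27,25.5,43),pot_c=(20,18.5,46),pot_d=(13,11.5,49),capacitor=(12.5,12.5,40))
def sil(p,x,y,z,name):
    r1,r0,h=DIM[name];a=np.linspace(0,2*np.pi,40)
    P=[proj(p,(x+r*np.cos(t),y+r*np.sin(t),zz)) for r,zz in((r0,z),(r1,z+h)) for t in a]
    P=np.array(P,np.float32); m=np.zeros((1600,2560),np.uint8)
    cv2.fillConvexPoly(m,cv2.convexHull(((P+.5)*4).astype(np.int32)),1); return cv2.resize(m.astype(np.float32),(640,400),interpolation=cv2.INTER_AREA)
def fit(pairs,name,x0,z=0):
    # pairs: list of (picture, mask)
    def cost(v):
        c=0
        for p,m in pairs:
            s=sil(p,v[0],v[1],z,name); c+=np.abs(s-m).sum()/max(m.sum(),1)
        return c
    r=minimize(cost,x0,method='Nelder-Mead',options=dict(initial_simplex=[x0,(x0[0]+8,x0[1]),(x0[0],x0[1]+8)],xatol=.2,fatol=1e-3,maxiter=80))
    return r.x,r.fun
def mask(target,p,near,tol=40):
    best=None
    for d in env.trace(target,p):
        ys,xs=np.nonzero(d['region'])
        if len(xs)==0: continue
        c=np.array([xs.mean(),ys.mean()])
        dist=np.linalg.norm(c-proj(p,(near[0],near[1],20)))
        if dist<tol and (best is None or dist<best[0]): best=(dist,d['region'].astype(float),d['p'],c,len(xs))
    return best
E
python3 - <<'E'
from h import *
T=shot('top','t1');S=shot('side','s1')
for n,x0,alts in [('pot_a',(600,-95),['pot_a','pot_b']),('pot_b',(581,-278),['pot_a','pot_b','pot_c']),('pot_d',(411,-268),['pot_c','pot_d'])]:
    bt=mask('pot_a',T,x0,12);bs=mask('pot_a',S,x0,12)
    print(n,[ (b[0],b[2:]) if b else None for b in (bt,bs)])
    for a in alts:
        for nm,pr in (('t',[(T,bt)]),('s',[(S,bs)]),('both',[(T,bt),(S,bs)])):
            pr=[(q,b[1]) for q,b in pr if b]
            if pr:
                x,f=fit(pr,a,x0); print(' ',a,nm,np.round(x,1),round(f,3))
# unit
for p,nm in((T,'t'),(S,'s')):
    for d in env.trace('unit',p)[:1]: print(nm,d['p'],d['region'].sum())
cv2.imwrite('pics/tz.png',cv2.resize(T['frame'][50:280,80:270,::-1],None,fx=3,fy=2.6,interpolation=cv2.INTER_CUBIC))
E
```

```text
pot_a [(np.float64(0.26656138441184096), (0.6, array([340.97651422, 176.74412855]), 809)), (np.float64(0.6760070518246758), (0.66, array([317.61704682, 213.06242497]), 833))]
  pot_a t [598.5 -94.4] 0.062
  pot_a s [598.3 -95.7] 0.044
  pot_a both [598.4 -94.5] 0.112
  pot_b t [599.2 -97.3] 0.297
  pot_b s [592.5 -91.9] 0.252
  pot_b both [596.8 -90.7] 0.549
pot_b [(np.float64(1.5843703318357638), (0.76, array([427.49745331, 183.52801358]), 589)), (np.float64(1.308137676858048), (0.79, array([353.87471526, 177.18906606]), 439))]
  pot_a t [ 582.2 -277.1] 0.55
  pot_a s [ 582.2 -288.2] 0.342
  pot_a both [ 584.3 -284.5] 0.902
  pot_b t [ 579.4 -279.5] 0.06
  pot_b s [ 580.9 -279.8] 0.051
  pot_b both [ 580.2 -280.2] 0.127
  pot_c t [ 580.6 -282. ] 0.363
  pot_c s [ 578.1 -275.4] 0.264
  pot_c both [ 578.  -275.6] 0.633
pot_d [(np.float64(3.693369601961801), (0.6, array([429.59183673, 263.72789116]), 147)), (np.float64(3.22033082298421), (0.78, array([418.61111111, 191.62121212]), 198))]
  pot_c t [ 410.6 -266. ] 1.533
  pot_c s [ 414.8 -280.5] 0.853
  pot_c both [ 415.7 -274.3] 2.424
  pot_d t [ 408.9 -271.9] 0.246
  pot_d s [ 409.7 -275.5] 0.157
  pot_d both [ 409.6 -273.7] 0.413
t 0.94 23637
s 0.72 40896
```

View pics/tz.png

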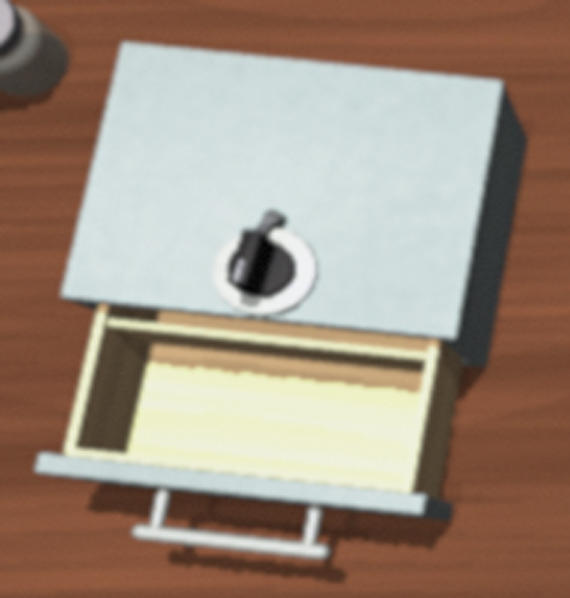

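```bash
python3 - <<'E'
from h import *
T=shot('top','t2')
f=lambda x,y,z:back(T,(80+(x)/3-.33,50+y/2.6-.3),z)[:2]
c=[f(122,42,122),f(502,80,122),f(457,338,122),f(62,298,122)];print(np.round(c,1).tolist())
for a,b in((0,1),(3,2),(0,3),(1,2)):
    d=c[b]-c[a];print(a,b,np.linalg.norm(d).round(1),np.degrees(np.arctan2(d[1],d[0])).round(1))
for n,z,pts in (('handle',84,[(138,533),(325,551)]),('partition top front edge?',98,[(105,324),(437,360)]),('panel back',98,[(75,448),(415,492)]),('panel top front',100,[(35,470),(422,512)])):
    q=[f(*p,z) for p in pts]; d=q[1]-q[0]; print(n,np.round(q,1).tolist(),np.round(np.mean(q,0),1),np.degrees(np.arctan2(d[1],d[0])).round(1),np.linalg.norm(d).round(1))
E
```

```text
[[817.7, 351.8], [780.4, 94.6], [576.9, 122.8], [613.3, 380.7]]
0 1 260.0 -98.2
3 2 260.5 -98.0
0 3 206.5 172.0
1 2 205.5 172.1
handle [[438.3, 338.9], [422.1, 215.3]] [430.2 277.1] -97.5 124.7
partition top front edge? [[598.2, 362.7], [565.1, 140.6]] [581.6 251.6] -98.5 224.6
panel back [[502.5, 377.4], [464.4, 153.7]] [483.5 265.6] -99.7 226.9
panel top front [[486.1, 401.7], [449.2, 148.5]] [467.7 275.1] -98.3 255.9
```

Emit:
send_rows:
  deltas:
    - [-1,0.462,-0.628,-0.06,0,0,6.4]
    - [-1,0.462,-0.628,-0.06,0,0,6.4]
    - [-1,0.462,-0.628,-0.06,0,0,6.4]
    - [-1,0.462,-0.628,-0.06,0,0,6.4]
    - [-1,0.462,-0.628,-0.06,0,0,6.4]
    - [-1,0.462,-0.628,-0.06,0,0,6.4]
    - [-1,0.462,-0.628,-0.06,0,0,6.4]
    - [-1,0.462,-0.628,-0.06,0,0,6.4]
    - [-1,0.462,-0.628,-0.06,0,0,6.4]
    - [-1,0.462,-0.628,-0.06,0,0,6.4]
    - [-1,0.462,-0.628,-0.06,0,0,6.4]
    - [-1,0.462,-0.628,-0.06,0,0,6.4]
    - [-1,0.462,-0.628,-0.06,0,0,6.4]
    - [-1,0.462,-0.628,-0.06,0,0,6.4]
    - [-1,0.462,-0.628,-0.06,0,0,6.4]
    - [-1,0.462,-0.628,-0.06,0,0,6.4]
    - [-1,0.462,-0.628,-0.06,0,0,6.4]
    - [-1,0.462,-0.628,-0.06,0,0,6.4]
  newtons: 50

```text
t: 3.9
eef_pos: [598.4, -94.7, 171.6]
tcp_rot: [-0.0, 0.998, -0.069, 0.0]
wrist_force: [-0.1, -0.2, 0.5]
gripper_width: 85.5
```

```bash
python3 - <<'E'
from h import *
T=shot('top','t3');S=shot('side','s3')
for p in(T,S):
  b=mask('pot_a',p,(598.4,-95),25)
  if b: print(b[0],b[2:],fit([(p,b[1])],'pot_a',(598,-95)))
o=env.get_obs();print(o['eef_pos'],o['tcp_rot'],o['t'])
E
```

```text
0.6545999243902789 (0.81, array([341.0376914 , 176.82685512]), 849) (array([598.45256042, -94.30735016]), np.float64(0.044537691401648996))
0.21163473138663758 (0.71, array([317.38254172, 213.37740693]), 779) (array([598.65209961, -94.73352051]), np.float64(0.06939987163029525))
[598.44367972 -95.10568931 171.33169968] [-1.05927773e-06  9.97589162e-01 -6.93964099e-02  3.92919647e-05] 4.1
```

View pics/s3.png

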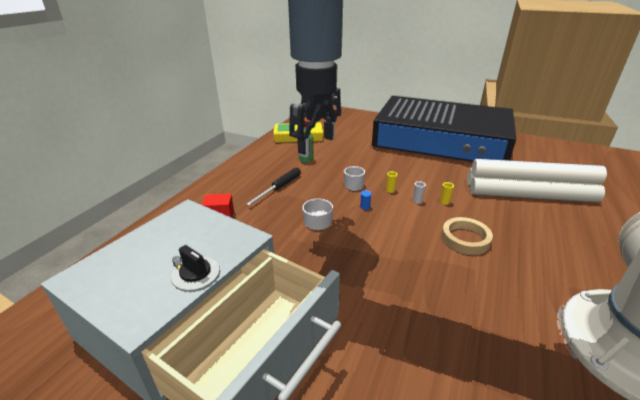

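The gripper is open over pot_a, which is still at pixel (318,213). I'll descend and grip it.

Emit:
send_rows:
  deltas:
    - [-1,0,0,-0.05,0,0,0]
    - [-1,0,0,-0.1,0,0,0]
    - [-1,0,0,-0.13,0,0,0]
    - [-1,0,0,-0.145,0,0,0]
    - [-1,0,0,-0.157,0,0,0]
    - [-1,0,0,-0.157,0,0,0]
    - [-1,0,0,-0.157,0,0,0]
    - [1,0,0,-0.157,0,0,0]
    - [1,0,0,-0.157,0,0,0]
    - [1,0,0,-0.157,0,0,0]
    - [1,0,0,-0.157,0,0,0]
    - [1,0,0,-0.157,0,0,0]
    - [1,0,0,-0.157,0,0,0]
  newtons: 50

```text
t: 5.72
eef_pos: [599.4, -95.2, 16.2]
tcp_rot: [0.0, 0.998, -0.069, 0.001]
wrist_force: [-2.8, 0.7, 6.6]
gripper_width: 66.5
```

Emit:
send_rows:
  deltas:
    - [1,0,0,0.05,0,0,0]
    - [1,0,0,0.1,0,0,0]
    - [1,0,0,0.16,0,0,0]
    - [1,0,0,0.16,0,0,0]
    - [1,-0.066,0.356,0.16,0,0,0]
    - [1,-0.066,0.356,0.16,0,0,0]
    - [1,-0.066,0.356,0.16,0,0,0]
    - [1,-0.066,0.356,0.16,0,0,0]
    - [1,-0.066,0.356,0.16,0,0,0]
    - [1,-0.066,0.356,0.16,0,0,0]
    - [1,-0.066,0.356,0.16,0,0,0]
    - [1,-0.066,0.356,0.16,0,0,0]
    - [1,-0.066,0.356,0.16,0,0,0]
    - [1,-0.066,0.356,0.16,0,0,0]

```text
t: 7.48
eef_pos: [532.7, 259.8, 174.3]
tcp_rot: [-0.0, 0.998, -0.07, -0.0]
wrist_force: [-0.3, 0.6, -1.4]
gripper_width: 66.6
```

```bash
python3 - <<'E'
from h import *
T=shot('top','t4');S=shot('side','s4')
cv2.imwrite('pics/z4.png',np.hstack([cv2.resize(T['frame'][100:300,80:280,::-1],(400,400)),cv2.resize(S['frame'][150:400,100:350,::-1],(400,400))]))
for d in env.landmark_of('drawer_floor',T)+env.landmark_of('drawer_floor',S): print(d)
print(env.get_obs()['eef_pos'])
E
```

```text
{'point': [531.1, 256.7, 22.1], 'p': 0.9}
{'point': [533.6, 265.0, 23.2], 'p': 0.8}
[532.59962877 260.38233003 174.33576445]
```

View pics/z4.png

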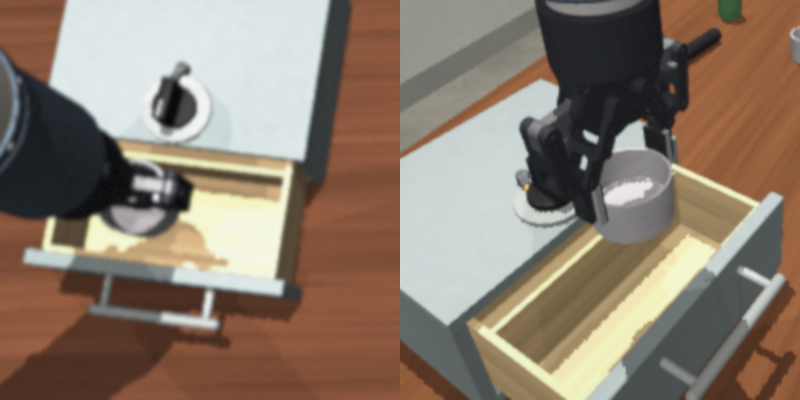

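The pot is held upright over the compartment, clear of the walls. I'll lower it next.

Emit:
send_rows:
  deltas:
    - [1,0,0.001,-0.05,0,0,0]
    - [1,0,0.001,-0.08,0,0,0]
    - [1,0,0.001,-0.11,0,0,0]
    - [1,0,0.001,-0.125,0,0,0]
    - [1,0,0.001,-0.132,0,0,0]
    - [1,0,0.001,-0.136,0,0,0]
    - [1,0,0.001,-0.136,0,0,0]
    - [1,0,0.001,-0.136,0,0,0]

```text
t: 8.68
eef_pos: [532.9, 262.1, 39.1]
tcp_rot: [-0.0, 0.998, -0.069, 0.001]
wrist_force: [-0.4, 0.0, -1.7]
gripper_width: 66.4
```

Emit:
send_rows:
  deltas:
    - [1,0,0,-0.001,0,0,0]
    - [1,0,0,-0.0015,0,0,0]
    - [1,0,0,-0.0015,0,0,0]
    - [-1,0,0,-0.0015,0,0,0]
    - [-1,0,0,-0.0015,0,0,0]
    - [-1,0,0,-0.0015,0,0,0]
    - [-1,0,0,-0.0015,0,0,0]
    - [-1,0,0,0.03,0,0,0]
    - [-1,0,0,0.08,0,0,0]
    - [-1,0,0,0.14,0,0,0]
    - [-1,0,0,0.14,0,0,0]
    - [-1,0,0,0.14,0,0,0]
    - [-1,0,0,0.14,0,0,0]

```text
t: 10.3
eef_pos: [531.8, 261.4, 176.7]
tcp_rot: [0.001, 0.998, -0.07, -0.001]
wrist_force: [-0.2, 0.5, 0.4]
gripper_width: 85.5
```

Emit:
send_rows:
  deltas:
    - [-1,0,-0.15,0,0,0,0]
    - [-1,0,-0.3,0,0,0,0]
    - [-1,0,-0.4,0,0,0,0]
    - [-1,0.047,-0.541,0,0,0,0]
    - [-1,0.047,-0.541,0,0,0,0]
    - [-1,0.047,-0.541,0,0,0,0]
    - [-1,0.047,-0.541,0,0,0,0]
    - [-1,0.047,-0.541,0,0,0,0]
    - [-1,0.047,-0.541,0,0,0,0]
    - [-1,0.047,-0.541,0,0,0,0]
    - [-1,0.047,-0.541,0,0,0,0]
    - [-1,0.047,-0.541,0,0,0,0]
    - [-1,0.047,-0.541,0,0,0,0]

```text
t: 11.92
eef_pos: [579.6, -278.2, 178.6]
tcp_rot: [-0.0, 0.998, -0.069, 0.0]
wrist_force: [-0.0, -1.6, -0.2]
gripper_width: 85.5
```

```bash
python3 - <<'E'
from h import *
T=shot('top','t5');S=shot('side','s5')
cv2.imwrite('pics/z5.png',np.hstack([cv2.resize(T['frame'][100:300,80:280,::-1],(400,400)),cv2.resize(S['frame'][130:380,160:410,::-1],(400,400))]))
for p in(T,S):
  b=mask('pot_b',p,(580,-280),30)
  if b: print(b[0],b[2:],fit([(p,b[1])],'pot_b',(580,-280)))
  b=mask('pot_a',p,(532.5,261),30)
  if b: print(b[0],b[2:],fit([(p,b[1])],'pot_a',(532,261),22))
o=env.get_obs();print(o['eef_pos'],o['tcp_rot'],o['t'])
E
```

```text
12.39764898033497 (0.39, array([439.25490196, 183.50980392]), 51) (array([ 579.00854492, -281.49304199]), np.float64(11.060049019607844))
5.272014974928607 (0.73, array([171.65628141, 209.35979899]), 995) (array([532.41210938, 262.91699219]), np.float64(0.035301507537688445))
0.6594328271519638 (0.87, array([353.67840376, 177.54225352]), 426) (array([ 581.14532471, -280.43685913]), np.float64(0.06968896713615023))
15.184456347440134 (0.58, array([249.12739274, 335.96105611]), 1515) (array([536.82958984, 258.95996094]), np.float64(0.4996699669966997))
[ 579.48890507 -278.99870098  178.39378227] [-2.89341302e-06  9.97593323e-01 -6.93365613e-02  6.26704335e-05] 12.225
```

View pics/z5.png

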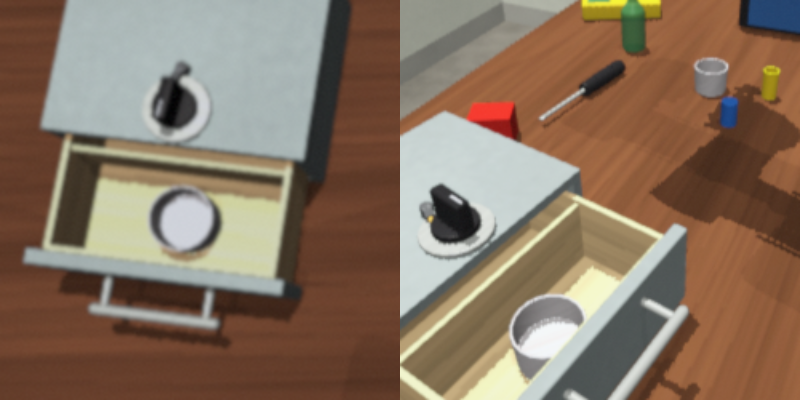

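pot_a stands upright in the drawer at about (532,262). pot_b hasn't moved, so I'll grip it near its rim.

Emit:
send_rows:
  deltas:
    - [-1,0.001,-0.001,-0.05,0,0,0]
    - [-1,0.001,-0.001,-0.1,0,0,0]
    - [-1,0.001,-0.001,-0.13,0,0,0]
    - [-1,0.001,-0.001,-0.145,0,0,0]
    - [-1,0.001,-0.001,-0.152,0,0,0]
    - [-1,0.001,-0.001,-0.152,0,0,0]
    - [-1,0.001,-0.001,-0.152,0,0,0]
    - [1,0.001,-0.001,-0.152,0,0,0]
    - [1,0.001,-0.001,-0.152,0,0,0]
    - [1,0.001,-0.001,-0.152,0,0,0]
    - [1,0.001,-0.001,-0.152,0,0,0]
    - [1,0.001,-0.001,-0.152,0,0,0]
    - [1,0.001,-0.001,-0.152,0,0,0]
    - [1,0.001,-0.001,-0.152,0,0,0]
  newtons: 50

```text
t: 13.98
eef_pos: [581.2, -280.5, 27.6]
tcp_rot: [0.0, 0.998, -0.069, 0.001]
wrist_force: [-0.8, -0.2, 5.4]
gripper_width: 52.1
```

```bash
python3 - <<'E'
from h import *
T=shot('top','t6');S=shot('side','s6')
cv2.imwrite('pics/z6.png',np.hstack([cv2.resize(T['frame'][130:290,360:520,::-1],(400,400)),cv2.resize(S['frame'][110:230,290:410,::-1],(400,400))]))
o=env.get_obs();print(o['eef_pos'],o['gripper_width'],o['t'])
E
```

```text
[ 581.17045835 -280.5210847    27.55384039] 51.91137579936864 14.075
```

View pics/z6.png

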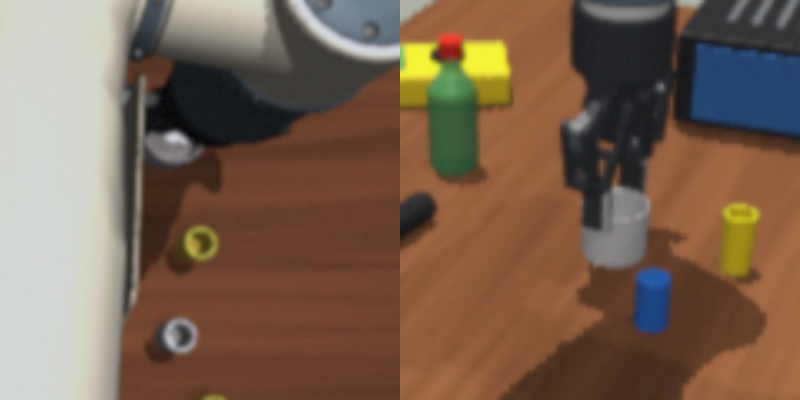

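```bash
python3 - <<'E'
from h import *
S=shot('side','s7')
j=np.array([np.cos(np.radians(82)),np.sin(np.radians(82))])
c=np.array([581.2,-280.5])
for r in(27,34,41):
  for z in(20,25,30,35,43):
    q=proj(S,[*(c+r*j),z]); print(r,z,np.round((q-[290,110])*400/120))
E
```

```text
27 20 [195. 241.]
27 25 [196. 235.]
27 30 [196. 230.]
27 35 [196. 224.]
27 43 [196. 215.]
34 20 [191. 245.]
34 25 [191. 239.]
34 30 [191. 234.]
34 35 [192. 228.]
34 43 [192. 219.]
41 20 [186. 249.]
41 25 [187. 243.]
41 30 [187. 238.]
41 35 [187. 232.]
41 43 [187. 223.]
```

Fingertips sit at z≈34, gripping the top 9 mm of pot_b, as planned.

Emit:
send_rows:
  deltas:
    - [1,0,0,0.05,0,0,0]
    - [1,0,0,0.1,0,0,0]
    - [1,0,0,0.15,0,0,0]
    - [1,0,0,0.15,0,0,0]
    - [1,-0.048,0.542,0.15,0,0,0]
    - [1,-0.048,0.542,0.15,0,0,0]
    - [1,-0.048,0.542,0.15,0,0,0]
    - [1,-0.048,0.542,0.15,0,0,0]
    - [1,-0.048,0.542,0.15,0,0,0]
    - [1,-0.048,0.542,0.15,0,0,0]
    - [1,-0.048,0.542,0.15,0,0,0]
    - [1,-0.048,0.542,0.15,0,0,0]
    - [1,-0.048,0.542,0.15,0,0,0]
    - [1,-0.048,0.542,0.15,0,0,0]
    - [1,-0.048,0.542,0.15,0,0,0]
    - [1,-0.048,0.542,0.15,0,0,0]
    - [1,-0.048,0.542,0.15,0,0,0]

```text
t: 16.25
eef_pos: [532.7, 260.8, 176.4]
tcp_rot: [-0.0, 0.998, -0.07, 0.0]
wrist_force: [0.2, -0.1, -0.5]
gripper_width: 51.6
```

```bash
python3 - <<'E'
from h import *
T=shot('top','t8');S=shot('side','s8')
cv2.imwrite('pics/z8.png',np.hstack([cv2.resize(T['frame'][100:300,80:280,::-1],(400,400)),cv2.resize(S['frame'][150:400,100:350,::-1],(400,400))]))
print(env.get_obs()['eef_pos'])
for p in (T,S):
  b=mask('pot_a',p,(532.5,261),30)
  if b: print(b[0],b[2:])
  for d in env.landmark_of('pot_b',p): print(d)
E
```

```text
[532.65475627 261.11247644 176.42307169]
1.0839514187742383 (0.65, array([175.73393124, 211.52765321]), 669)
{'point': [534.8, 260.5, 21.2], 'p': 0.77}
{'point': [530.3, 263.8, 148.4], 'p': 0.72}
{'point': [407.7, -270.6, 4.6], 'p': 0.7}
{'point': [484.7, -292.7, -1.1], 'p': 0.56}
{'point': [346.1, -296.6, 1.3], 'p': 0.54}
15.264388386210262 (0.86, array([249.36183791, 335.76707084]), 1567)
{'point': [528.6, 260.3, 21.1], 'p': 0.81}
{'point': [484.2, -296.5, -3.9], 'p': 0.65}
{'point': [347.8, -299.4, -3.2], 'p': 0.62}
```

View pics/z8.png

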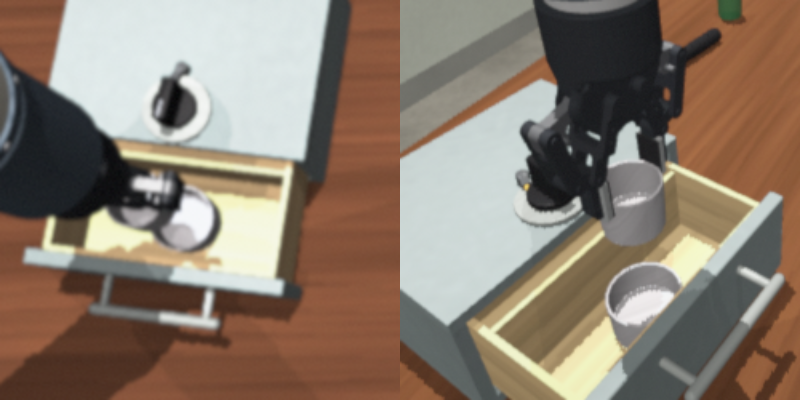

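Emit:
send_rows:
  deltas:
    - [1,0,0.001,-0.05,0,0,0]
    - [1,0,0.001,-0.08,0,0,0]
    - [1,0,0.001,-0.095,0,0,0]
    - [1,0,0.001,-0.105,0,0,0]
    - [1,0,0.001,-0.112,0,0,0]
    - [1,0,0.001,-0.115,0,0,0]
    - [1,0,0.001,-0.115,0,0,0]
    - [1,0,0.001,-0.115,0,0,0]

```text
t: 17.55
eef_pos: [532.8, 263.0, 61.9]
tcp_rot: [-0.0, 0.998, -0.069, 0.0]
wrist_force: [-0.6, -0.1, -0.6]
gripper_width: 51.8
```

```bash
python3 - <<'E'
from h import *
T=shot('top','t9');S=shot('side','s9')
cv2.imwrite('pics/z9.png',np.hstack([cv2.resize(T['frame'][150:250,120:220,::-1],(400,400)),cv2.resize(S['frame'][250:400,150:350,::-1],(400,400))]))
o=env.get_obs();print(o['eef_pos'],o['wrist_force'],o['t'])
E
```

```text
[532.67657711 262.96169656  61.7000643 ] [-0.5874806   0.67961248 -0.43458098] 17.65
```

View pics/z9.png

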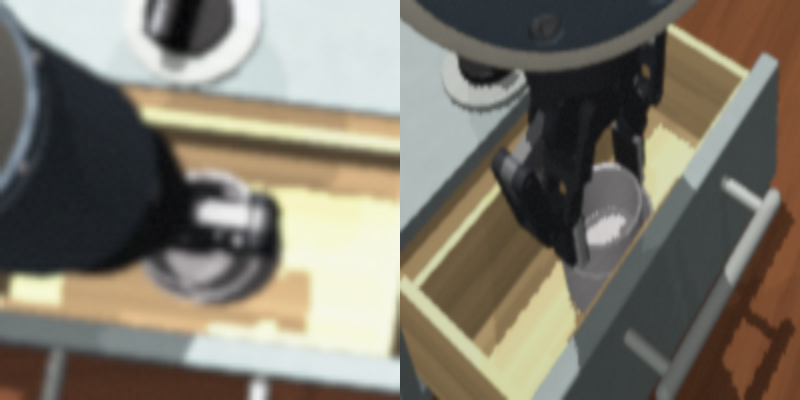

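It is inside pot_a with no contact force. I'll lower the last 2 mm, release and back off towards pot_d.

Emit:
send_rows:
  deltas:
    - [1,0,0,-0.001,0,0,0]
    - [1,0,0,-0.002,0,0,0]
    - [1,0,0,-0.002,0,0,0]
    - [0.1,0,0,-0.002,0,0,0]
    - [-0.3,0,0,-0.002,0,0,0]
    - [-0.5,0,0,-0.002,0,0,0]
    - [-1,0,0,-0.002,0,0,0]
    - [-1,0,0,-0.002,0,0,0]
    - [-1,0,0,0.02,0,0,0]
    - [-1,0,0,0.06,0,0,0]
    - [-1,0,0,0.12,0,0,0]
    - [-1,0,0,0.12,0,0,0]
    - [-1,0,0,0.12,0,0,0]

```text
t: 19.27
eef_pos: [532.2, 262.9, 181.1]
tcp_rot: [-0.0, 0.998, -0.07, -0.0]
wrist_force: [-0.1, 0.1, -0.6]
gripper_width: 85.4
```

Emit:
send_rows:
  deltas:
    - [-1,0,-0.15,0,0,0,0]
    - [-1,0,-0.3,0,0,0,0]
    - [-0.2,0,-0.4,0,0,0,0]
    - [-0.2,-0.123,-0.536,-0.02,0,0,0]
    - [-0.2,-0.123,-0.536,-0.02,0,0,0]
    - [-0.2,-0.123,-0.536,-0.02,0,0,0]
    - [-0.2,-0.123,-0.536,-0.02,0,0,0]
    - [-0.2,-0.123,-0.536,-0.02,0,0,0]
    - [-0.2,-0.123,-0.536,-0.02,0,0,0]
    - [-0.2,-0.123,-0.536,-0.02,0,0,0]
    - [-0.2,-0.123,-0.536,-0.02,0,0,0]
    - [-0.2,-0.123,-0.536,-0.02,0,0,0]
    - [-0.2,-0.123,-0.536,-0.02,0,0,0]
    - [-0.2,-0.123,-0.536,-0.02,0,0,0]
    - [-0.2,-0.123,-0.536,-0.02,0,0,0]

```text
t: 21.15
eef_pos: [409.7, -272.9, 161.3]
tcp_rot: [0.0, 0.998, -0.069, 0.0]
wrist_force: [-0.5, 1.0, 0.0]
gripper_width: 51.2
```

```bash
python3 - <<'E'
from h import *
T=shot('top','t10');S=shot('side','s10')
cv2.imwrite('pics/z10.png',np.hstack([cv2.resize(T['frame'][150:250,120:220,::-1],(400,400)),cv2.resize(S['frame'][130:380,160:460,::-1],(400,400))]))
for p in(T,S):
  b=mask('pot_d',p,(410,-273),12)
  if b: print(b[0],b[2:],fit([(p,b[1])],'pot_d',(410,-273)))
  for d in env.landmark_of('pot_d',p): print(d)
o=env.get_obs();print(o['eef_pos'],o['gripper_width'],o['t'])
E
```

```text
{'point': [532.0, 262.0, 23.0], 'p': 0.87}
{'point': [530.5, 264.2, 30.8], 'p': 0.81}
{'point': [347.3, -294.7, 0.8], 'p': 0.47}
2.3895366578011705 (0.53, array([418.60185185, 191.31018519]), 216) (array([ 410.13916016, -275.4465332 ]), np.float64(0.07928240740740741))
{'point': [532.9, 260.9, 22.8], 'p': 0.83}
{'point': [535.8, 265.4, 32.8], 'p': 0.73}
{'point': [346.6, -296.5, -1.3], 'p': 0.64}
{'point': [412.8, -273.9, 1.0], 'p': 0.5}
{'point': [485.3, -291.5, -3.3], 'p': 0.5}
[ 409.4528602  -273.21815984  161.29044601] 50.93228568808386 21.45
```

View pics/z10.png

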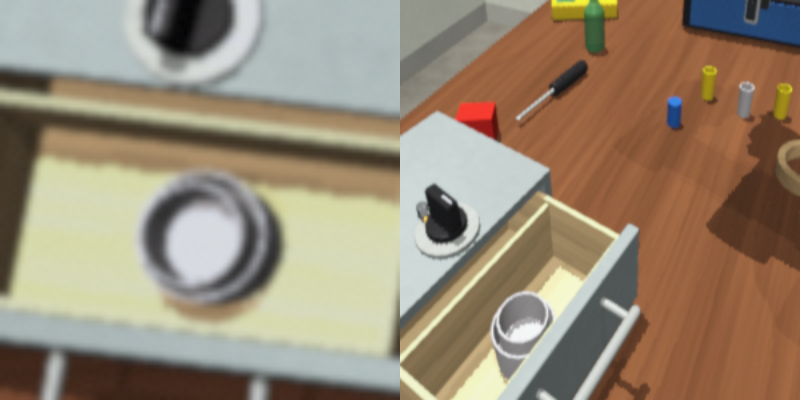

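pot_b is nested upright in pot_a. Next is pot_d.

Emit:
send_rows:
  deltas:
    - [-0.2,0.0005,-0.001,-0.05,0,0,0]
    - [-0.2,0.0005,-0.001,-0.09,0,0,0]
    - [-0.2,0.0005,-0.001,-0.115,0,0,0]
    - [-0.2,0.0005,-0.001,-0.125,0,0,0]
    - [-0.2,0.0005,-0.001,-0.125,0,0,0]
    - [-0.2,0.0005,-0.001,-0.125,0,0,0]
    - [1,0.0005,-0.001,-0.125,0,0,0]
    - [1,0.0005,-0.001,-0.125,0,0,0]
    - [1,0.0005,-0.001,-0.125,0,0,0]
    - [1,0.0005,-0.001,-0.125,0,0,0]
    - [1,0.0005,-0.001,-0.125,0,0,0]
    - [1,0.0005,-0.001,-0.125,0,0,0]
  newtons: 45

```text
t: 22.95
eef_pos: [410.8, -274.4, 37.3]
tcp_rot: [0.0, 0.998, -0.069, 0.001]
wrist_force: [-0.6, 2.3, 5.2]
gripper_width: 24.2
```

```bash
python3 - <<'E'
from h import *
T=shot('top','t11');S=shot('side','s11')
cv2.imwrite('pics/z11.png',np.hstack([cv2.resize(T['frame'][200:320,370:490,::-1],(400,400)),cv2.resize(S['frame'][130:230,360:460,::-1],(400,400))]))
o=env.get_obs();print(o['eef_pos'],o['gripper_width'],o['t'])
E
```

```text
[ 410.85011116 -274.382847     37.33955792] 23.77382124317919 23.05
```

View pics/z11.png

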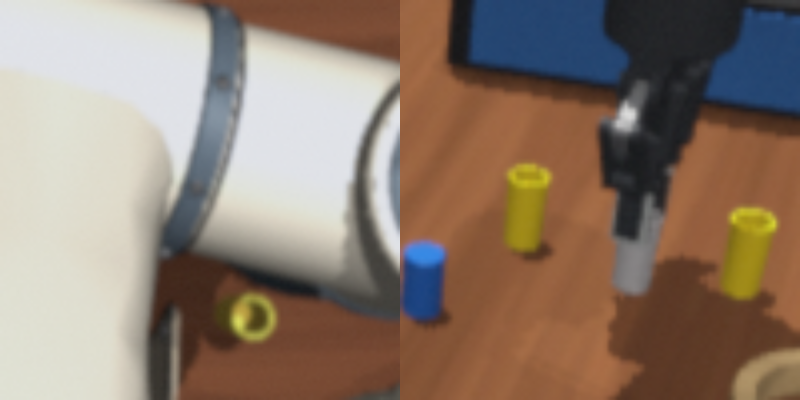

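Emit:
send_rows:
  deltas:
    - [1,0,0,0.05,0,0,0]
    - [1,0,0,0.1,0,0,0]
    - [1,0,0,0.15,0,0,0]
    - [1,0,0,0.15,0,0,0]
    - [1,0.122,0.537,0.15,0,0,0]
    - [1,0.122,0.537,0.15,0,0,0]
    - [1,0.122,0.537,0.15,0,0,0]
    - [1,0.122,0.537,0.15,0,0,0]
    - [1,0.122,0.537,0.15,0,0,0]
    - [1,0.122,0.537,0.15,0,0,0]
    - [1,0.122,0.537,0.15,0,0,0]
    - [1,0.122,0.537,0.15,0,0,0]
    - [1,0.122,0.537,0.15,0,0,0]
    - [1,0.122,0.537,0.15,0,0,0]
    - [1,0.122,0.537,0.15,0,0,0]
    - [1,0.122,0.537,0.15,0,0,0]
    - [1,0.122,0.537,0.15,0,0,0]
    - [1,0.122,0.537,0.15,0,0,0]

```text
t: 25.3
eef_pos: [532.0, 262.2, 186.6]
tcp_rot: [-0.0, 0.998, -0.07, 0.0]
wrist_force: [0.5, -0.7, -0.0]
gripper_width: 23.8
```

```bash
python3 - <<'E'
from h import *
T=shot('top','t12');S=shot('side','s12')
cv2.imwrite('pics/z12.png',np.hstack([cv2.resize(T['frame'][150:250,120:220,::-1],(400,400)),cv2.resize(S['frame'][170:400,130:360,::-1],(400,400))]))
o=env.get_obs();print(o['eef_pos'],o['gripper_width'],o['t'])
E
```

```text
[532.00129374 262.47814136 186.48033586] 23.899228755086455 25.4
```

View pics/z12.png

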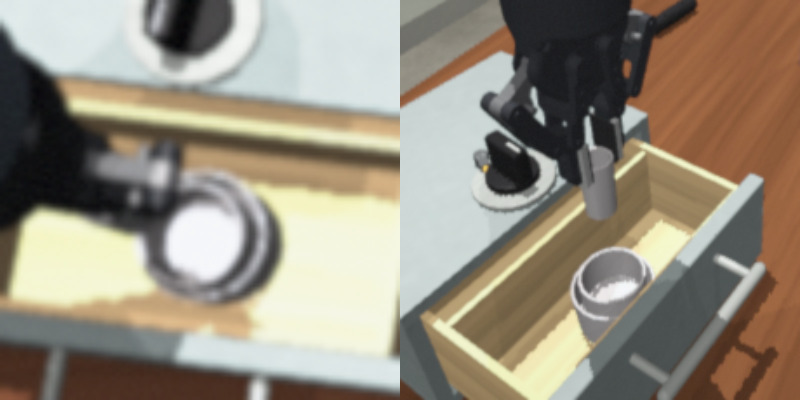

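```bash
python3 - <<'E'
from h import *
T=shot('top','t13')
print(back(T,(120+203/4-.4,150+240/4-.4),42), back(T,(120+206/4,150+237/4),75))
E
```

```text
[532.5731094  267.39420232  42.        ] [528.39688941 254.11324118  75.        ]
```

Emit:
send_rows:
  deltas:
    - [1,0,0,-0.05,0,0,0]
    - [1,0,0,-0.08,0,0,0]
    - [1,0,0,-0.095,0,0,0]
    - [1,0,0,-0.101,0,0,0]
    - [1,0,0,-0.105,0,0,0]
    - [1,0,0,-0.105,0,0,0]
    - [1,0,0,-0.105,0,0,0]

```text
t: 26.32
eef_pos: [532.4, 263.1, 82.1]
tcp_rot: [-0.0, 0.998, -0.069, 0.001]
wrist_force: [-0.6, -0.2, -0.8]
gripper_width: 23.8
```

```bash
python3 - <<'E'
from h import *
T=shot('top','t14');S=shot('side','s14')
cv2.imwrite('pics/z14.png',np.hstack([cv2.resize(T['frame'][150:250,120:220,::-1],(400,400)),cv2.resize(S['frame'][250:400,150:350,::-1],(400,400))]))
o=env.get_obs();print(o['eef_pos'],o['wrist_force'],o['t'])
E
```

```text
[532.22709736 262.97313925  81.86532655] [0.29835545 0.1712695  0.08099985] 26.425
```

View pics/z14.png

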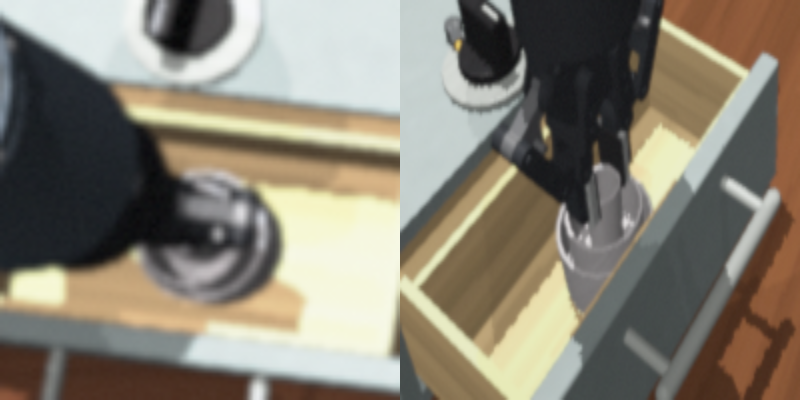

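pot_d is inside pot_b. I'll lower it slightly, release and retreat upward.

Emit:
send_rows:
  deltas:
    - [1,0,0,-0.001,0,0,0]
    - [1,0,0,-0.002,0,0,0]
    - [1,0,0,-0.002,0,0,0]
    - [0.3,0,0,-0.002,0,0,0]
    - [0.1,0,0,-0.002,0,0,0]
    - [-0.1,0,0,-0.002,0,0,0]
    - [-0.2,0,0,-0.002,0,0,0]
    - [-0.2,0,0,0.02,0,0,0]
    - [-0.2,0,0,0.06,0,0,0]
    - [-0.2,0,0,0.12,0,0,0]
    - [-0.2,-0.1,-0.1,0.12,0,0,0]
    - [-0.2,-0.2,-0.2,0.12,0,0,0]
    - [-0.2,-0.2,-0.2,0.12,0,0,0]
    - [-0.2,-0.2,-0.2,0.12,0,0,0]
    - [-0.2,-0.2,-0.2,0.12,0,0,0]
    - [-0.2,-0.2,-0.2,0.12,0,0,0]
    - [-0.2,-0.2,-0.2,0.12,0,0,0]

```text
t: 28.55
eef_pos: [332.4, 63.1, 201.6]
tcp_rot: [-0.0, 0.998, -0.07, 0.0]
wrist_force: [-0.2, 0.8, 0.1]
gripper_width: 51.4
```

```bash
python3 - <<'E'
from h import *
T=shot('top','t15');S=shot('side','s15')
cv2.imwrite('pics/z15.png',np.hstack([cv2.resize(T['frame'][140:270,80:270,::-1],(420,400)),cv2.resize(S['frame'][230:400,150:350,::-1],(380,400))]))
o=env.get_obs();print(o['eef_pos'],o['t'])
for p in (T,S):
  for t in('unit_drawer0_handle','lock_grip','drawer_floor'):
    for d in env.landmark_of(t,p)[:1]: print(t,d)
E
```

```text
[332.5183311   63.33263374 201.22053571] 28.65
unit_drawer0_handle {'point': [429.8, 275.8, 80.6], 'p': 0.71}
lock_grip {'point': [629.8, 249.8, 159.2], 'p': 0.73}
drawer_floor {'point': [533.2, 262.6, 20.1], 'p': 0.84}
unit_drawer0_handle {'point': [438.2, 273.5, 82.2], 'p': 0.73}
lock_grip {'point': [630.4, 247.6, 156.6], 'p': 0.95}
```

View pics/z15.png

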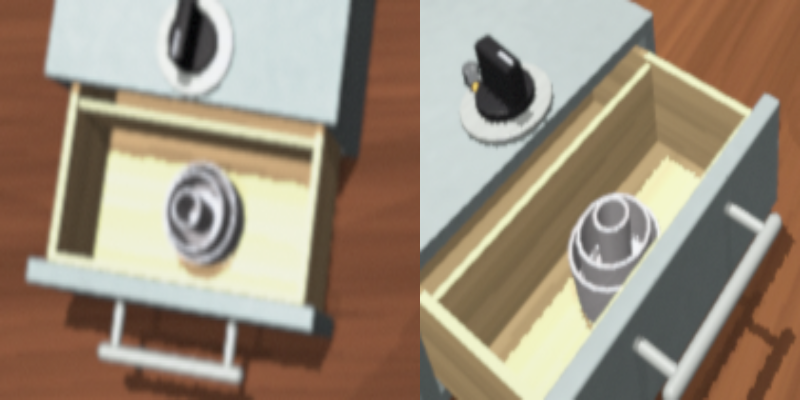

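The nest is complete and upright. I'll close the gripper and go in front of the handle to push the drawer.

Emit:
send_rows:
  deltas:
    - [1,0.052,0.219,0,0,0,0]
    - [1,0.052,0.219,0,0,0,0]
    - [1,0.052,0.219,0,0,0,0]
    - [1,0.052,0.219,0,0,0,0]
    - [1,0.052,0.219,0,0,0,0]
    - [1,0.052,0.219,0,0,0,0]
    - [1,0.052,0.219,-0.05,0,0,0]
    - [1,0.052,0.219,-0.1,0,0,0]
    - [1,0.052,0.219,-0.13,0,0,0]
    - [1,0.052,0.219,-0.13,0,0,0]
    - [1,0.052,0.219,-0.13,0,0,0]
    - [1,0.052,0.219,-0.13,0,0,0]

```text
t: 30.45
eef_pos: [384.8, 282.5, 73.0]
tcp_rot: [-0.001, 0.998, -0.07, 0.001]
wrist_force: [-0.2, -0.6, 0.6]
gripper_width: 0.0
```

```bash
python3 - <<'E'
from h import *
T=shot('top','t16');S=shot('side','s16')
cv2.imwrite('pics/z16.png',np.hstack([cv2.resize(T['frame'][140:330,80:270,::-1],(400,400)),cv2.resize(S['frame'][230:400,200:400,::-1],(400,400))]))
o=env.get_obs();print(o['eef_pos'],o['gripper_width'],o['t'])
E
```

```text
[384.48682681 282.37947822  72.51971442] 0.14447090089756973 30.55
```

View pics/z16.png

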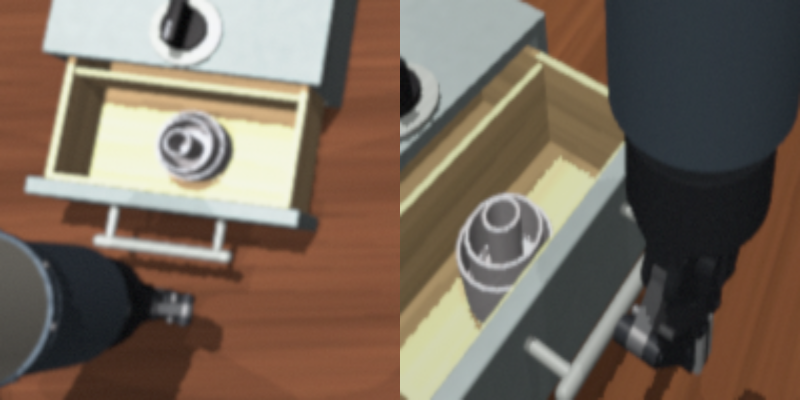

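Emit:
send_rows:
  deltas:
    - [1,0.0069,-0.001,0,0,0,0]
    - [1,0.0139,-0.0019,0,0,0,0]
    - [1,0.0208,-0.0029,0,0,0,0]
    - [1,0.0248,-0.0035,0,0,0,0]
    - [1,0.0287,-0.004,0,0,0,0]
    - [1,0.0327,-0.0046,0,0,0,0]
    - [1,0.0366,-0.0051,0,0,0,0]
    - [1,0.0406,-0.0057,0,0,0,0]
    - [1,0.0455,-0.0064,0,0,0,0]
    - [1,0.0505,-0.0071,0,0,0,0]
    - [1,0.0554,-0.0078,0,0,0,0]
    - [1,0.0604,-0.0085,0,0,0,0]
    - [1,0.0653,-0.0092,0,0,0,0]
    - [1,0.0703,-0.0099,0,0,0,0]
    - [1,0.0752,-0.0106,0,0,0,0]
    - [1,0.0802,-0.0113,0,0,0,0]
    - [1,0.0851,-0.012,0,0,0,0]
    - [1,0.0901,-0.0127,0,0,0,0]
    - [1,0.095,-0.0133,0,0,0,0]
    - [1,0.099,-0.0139,0,0,0,0]

```text
t: 33.05
eef_pos: [483.4, 267.9, 71.3]
tcp_rot: [-0.0, 0.998, -0.07, 0.0]
wrist_force: [-2.0, 0.6, -0.2]
gripper_width: -0.2
```

```bash
python3 - <<'E'
from h import *
T=shot('top','t17');S=shot('side','s17')
cv2.imwrite('pics/z17.png',np.hstack([cv2.resize(T['frame'][140:330,80:270,::-1],(400,400)),cv2.resize(S['frame'][200:400,150:350,::-1],(400,400))]))
o=env.get_obs();print(o['eef_pos'],o['wrist_force'],o['t'])
for p in (T,S):
  for t in('unit_drawer0_handle','drawer_floor'):
    for d in env.landmark_of(t,p)[:1]: print(t,d)
E
```

```text
[483.7709181  268.14776593  71.47269697] [-0.48811349  0.49736267  0.58020425] 33.15
unit_drawer0_handle {'point': [497.2, 267.2, 81.1], 'p': 0.75}
drawer_floor {'point': [601.8, 249.3, 17.7], 'p': 0.77}
unit_drawer0_handle {'point': [500.2, 261.3, 83.0], 'p': 0.77}
```

View pics/z17.png

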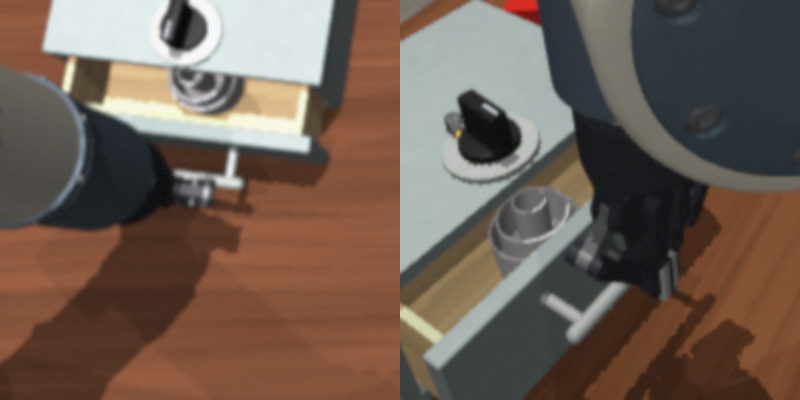

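The drawer is sliding cleanly with about 50 mm left, so I'll keep pushing.

Emit:
send_rows:
  deltas:
    - [1,0.005,-0.0007,0,0,0,0]
    - [1,0.0099,-0.0014,0,0,0,0]
    - [1,0.0149,-0.0021,0,0,0,0]
    - [1,0.0198,-0.0028,0,0,0,0]
    - [1,0.0248,-0.0035,0,0,0,0]
    - [1,0.0297,-0.0042,0,0,0,0]
    - [1,0.0337,-0.0047,0,0,0,0]
    - [1,0.0366,-0.0051,0,0,0,0]
    - [1,0.0396,-0.0056,0,0,0,0]
    - [1,0.0416,-0.0058,0,0,0,0]
    - [1,0.0436,-0.0061,0,0,0,0]

```text
t: 34.72
eef_pos: [526.6, 261.7, 71.2]
tcp_rot: [0.0, 0.998, -0.069, -0.0]
wrist_force: [-1.5, -0.4, 0.6]
gripper_width: 0.2
```

Emit:
send_rows:
  deltas:
    - [1,0.0015,-0.0002,0,0,0,0]
    - [1,0.003,-0.0004,0,0,0,0]
    - [1,0.0045,-0.0006,0,0,0,0]

```text
t: 35.1
eef_pos: [530.4, 261.1, 71.1]
tcp_rot: [0.0, 0.998, -0.07, -0.001]
wrist_force: [-7.3, 0.9, 4.5]
gripper_width: 0.2
```

```bash
python3 - <<'E'
from h import *
T=shot('top','t18');S=shot('side','s18')
cv2.imwrite('pics/z18.png',np.hstack([cv2.resize(T['frame'][100:230,80:270,::-1],(400,400)),cv2.resize(S['frame'][200:400,100:300,::-1],(400,400))]))
o=env.get_obs();print(o['eef_pos'],o['wrist_force'],o['t'])
for p in (T,S):
  for t in('unit_drawer0_handle','lock_grip'):
    for d in env.landmark_of(t,p)[:1]: print(t,d)
E
```

```text
[530.33756148 261.13417247  71.18073463] [-4.13591739 -0.20547769  2.00983079] 35.2
unit_drawer0_handle {'point': [543.8, 258.7, 78.3], 'p': 0.59}
lock_grip {'point': [631.6, 249.0, 159.1], 'p': 0.67}
unit_drawer0_handle {'point': [548.5, 256.1, 83.2], 'p': 0.72}
lock_grip {'point': [630.5, 246.9, 157.1], 'p': 0.94}
```

View pics/z18.png

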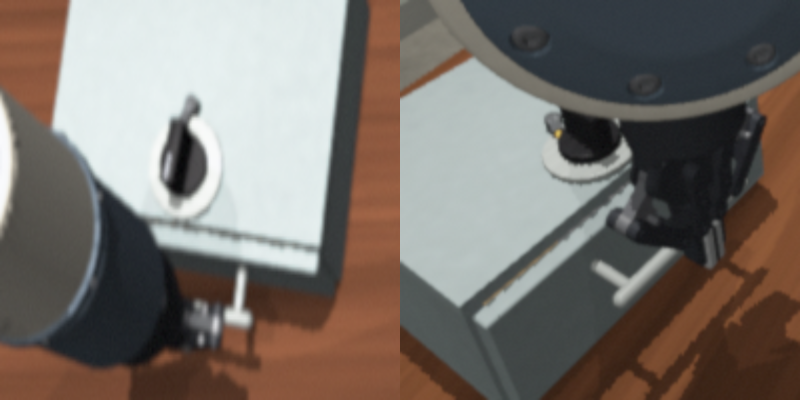

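Emit:
send_rows:
  deltas:
    - [1,0.0015,-0.0002,0,0,0,0]
    - [1,0.003,-0.0004,0,0,0,0]
    - [1,0.003,-0.0004,0,0,0,0]

```text
t: 35.78
eef_pos: [530.6, 261.0, 71.1]
tcp_rot: [0.0, 0.998, -0.07, -0.003]
wrist_force: [-16.0, 1.9, 9.1]
gripper_width: 0.2
```

Emit:
send_rows:
  deltas:
    - [1,0.0015,-0.0002,0,0,0,0]
    - [1,0.003,-0.0004,0,0,0,0]
    - [1,0.003,-0.0004,0,0,0,0]

```text
t: 36.15
eef_pos: [530.7, 261.0, 71.0]
tcp_rot: [0.0, 0.998, -0.07, -0.005]
wrist_force: [-27.5, 4.5, 16.6]
gripper_width: -0.1
```

The drawer is at a hard stop: 27 N with no movement. I'll back off, rise and verify.

Emit:
send_rows:
  deltas:
    - [1,-0.02,0.003,0,0,0,0]
    - [1,-0.06,0.008,0,0,0,0]
    - [1,-0.08,0.01,0,0,0,0]
    - [1,-0.08,0.01,0.05,0,0,0]
    - [0,-0.08,0.01,0.11,0,0,0]
    - [0,-0.08,0.01,0.17,0,0,0]
    - [0,-0.15,-0.15,0.17,0,0,0]
    - [0,-0.15,-0.15,0.17,0,0,0]
    - [0,-0.15,-0.15,0.17,0,0,0]
    - [0,-0.15,-0.15,0.17,0,0,0]
    - [0,-0.15,-0.15,0.17,0,0,0]

```text
t: 37.52
eef_pos: [387.8, 110.7, 241.7]
tcp_rot: [-0.001, 0.998, -0.07, 0.001]
wrist_force: [-0.3, 1.0, -0.4]
gripper_width: 42.9
```

```bash
python3 - <<'E'
from h import *
T=shot('top','t19');S=shot('side','s19')
cv2.imwrite('pics/z19.png',np.hstack([cv2.resize(T['frame'][100:240,90:230,::-1],(400,400),interpolation=cv2.INTER_CUBIC),cv2.resize(S['frame'][200:400,50:330,::-1],(400,400))]))
o=env.get_obs();print(o['eef_pos'],o['wrist_force'],o['t'],o['joint_pos'])
for p in (T,S):
  for t in('unit_drawer0_handle','lock_grip'):
    for d in env.landmark_of(t,p)[:1]: print(t,d)
for d in env.landmark_of('capacitor',S)[:1]: print(d)
E
```

```text
[387.70689988 111.13320758 241.22054031] [ 0.04931083 -0.11910133 -0.21911979] 37.625 [ 6.72232372e-01 -4.41960525e-02 -2.07361319e-01  2.35167116e-04
 -1.40739855e+00  7.59964961e-01]
unit_drawer0_handle {'point': [546.0, 260.6, 80.0], 'p': 0.81}
lock_grip {'point': [629.0, 249.8, 160.4], 'p': 0.96}
lock_grip {'point': [629.5, 246.7, 155.9], 'p': 0.71}
{'point': [518.4, -194.7, 1.6], 'p': 0.52}
```

View pics/z19.png

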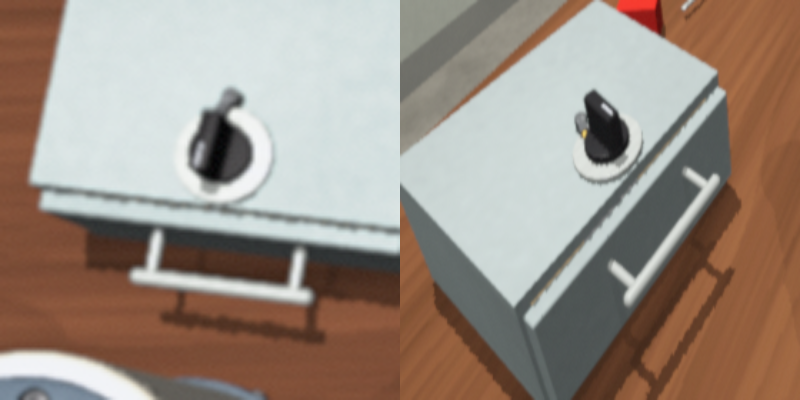

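```bash
python3 - <<'E'
from h import *
T=shot('top','t20');S=shot('side','s20')
cv2.imwrite('pics/z20.png',np.hstack([cv2.resize(T['frame'][120:175,142:197,::-1],(400,400),interpolation=cv2.INTER_CUBIC),cv2.resize(S['frame'][230:300,145:215,::-1],(400,400),interpolation=cv2.INTER_CUBIC)]))
def show(X):
    a=(proj(T,X)-[142,120]+.5)*400/55; b=(proj(S,X)-[145,230]+.5)*400/70; return np.round(a),np.round(b)
for X in [(630,248,122),(630,248,134),(630,248,166)]: print(X,*show(X))
for th in(-15,165):
  u=np.array([np.cos(np.radians(th)),np.sin(np.radians(th))])*21
  print(th,*show((630+u[0],248+u[1],166)))
E
```

```text
(630, 248, 122) [196. 255.] [295. 256.]
(630, 248, 134) [181. 243.] [286. 221.]
(630, 248, 166) [139. 210.] [260. 123.]
-15 [163. 134.] [211.  87.]
165 [115. 288.] [313. 160.]
```

View pics/z20.png

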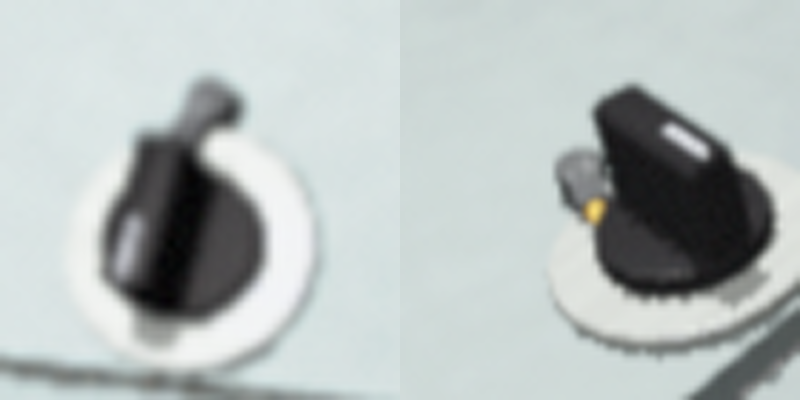

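```bash
python3 - <<'E'
from h import *
T=shot('top','t21');S=shot('side','s21')
t=(142+210/400*55-.5,120+88/400*55-.5); s=(145+178/400*70-.5,230+152/400*70-.5)
for z in(122,130,140,150): print(z,back(T,t,z)[:2],back(S,s,z)[:2])
E
```

```text
122 [676.72875999 245.74613857] [684.72081615 229.73245616]
130 [674.09256191 243.04061082] [676.68953108 236.03222252]
140 [670.79731431 239.65870113] [666.65042475 243.90693048]
150 [667.50206671 236.27679144] [656.61131842 251.78163844]
```

The object behind the knob tops out at z≈136, about 42 mm from the axis, so it is no obstacle at a grip with TCP z = 145.

Emit:
send_rows:
  deltas:
    - [0,0.242,0.137,0,0,0,-7]
    - [0,0.242,0.137,0,0,0,-7]
    - [0,0.242,0.137,0,0,0,-7]
    - [0,0.242,0.137,0,0,0,-7]
    - [0,0.242,0.137,0,0,0,-7]
    - [0,0.242,0.137,0,0,0,-7]
    - [0,0.242,0.137,0,0,0,-7]
    - [0,0.242,0.137,0,0,0,-7]
    - [0,0.242,0.137,-0.05,0,0,-7]
    - [0,0.242,0.137,-0.05,0,0,-7]
    - [0,0.242,0.137,-0.05,0,0,-7]

```text
t: 39.45
eef_pos: [629.8, 247.3, 193.9]
tcp_rot: [-0.0, 0.991, -0.13, 0.002]
wrist_force: [0.8, 0.1, 1.8]
gripper_width: 42.9
```

```bash
python3 - <<'E'
from h import *
T=shot('top','t22');S=shot('side','s22')
cv2.imwrite('pics/z22.png',np.hstack([cv2.resize(T['frame'][120:175,142:197,::-1],(400,400),interpolation=cv2.INTER_CUBIC),cv2.resize(S['frame'][200:310,125:235,::-1],(400,400),interpolation=cv2.INTER_CUBIC)]))
o=env.get_obs();print(o['eef_pos'],o['tcp_rot'],o['t'],o['gripper_width'])
E
```

```text
[630.2643696  247.78366256 194.42530663] [-0.00126772  0.99148327 -0.13021036  0.00213903] 39.55 42.69786220127789
```

View pics/z22.png

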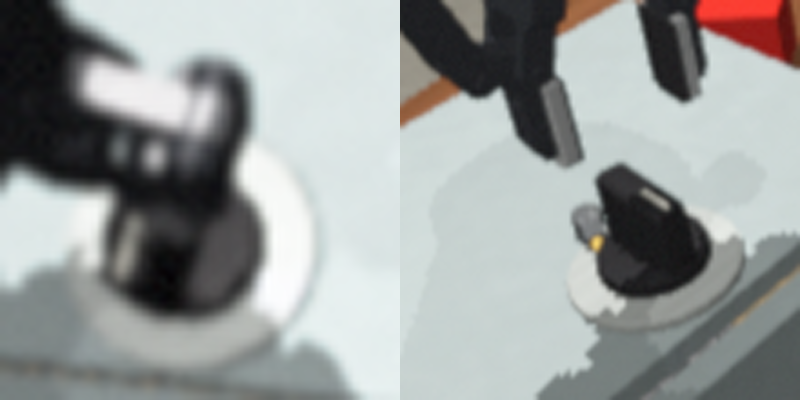

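Emit:
send_rows:
  deltas:
    - [0,0,0,-0.025,0,0,0]
    - [0,0,0,-0.04,0,0,0]
    - [0,0,0,-0.049,0,0,0]
    - [0,0,0,-0.049,0,0,0]
    - [0,0,0,-0.049,0,0,0]
    - [0.5,0,0,-0.049,0,0,0]
    - [1,0,0,-0.049,0,0,0]
    - [1,0,0,-0.049,0,0,0]
    - [1,0,0,-0.049,0,0,0]
    - [1,0,0,-0.049,0,0,0]
  newtons: 60

```text
t: 40.8
eef_pos: [629.5, 248.0, 143.1]
tcp_rot: [-0.001, 0.991, -0.13, 0.001]
wrist_force: [-0.0, 2.1, 3.8]
gripper_width: 12.9
```

The knob is gripped. I'll turn it clockwise.

Emit:
send_rows:
  deltas:
    - [1,0,0,0,0,0,-4]
    - [1,0,0,0,0,0,-8]
    - [1,0,0,0,0,0,-12]
    - [1,0,0,0,0,0,-16]
    - [1,0,0,0,0,0,-20]
    - [1,0,0,0,0,0,-24]
    - [1,0,0,0,0,0,-28]
    - [1,0,0,0,0,0,-32]
    - [1,0,0,0,0,0,-36]
    - [1,0,0,0,0,0,-40]
    - [1,0,0,0,0,0,-44]
    - [1,0,0,0,0,0,-48]
    - [1,0,0,0,0,0,-52]
    - [1,0,0,0,0,0,-56]
    - [1,0,0,0,0,0,-60]
    - [1,0,0,0,0,0,-63]
    - [1,0,0,0,0,0,-66]
    - [1,0,0,0,0,0,-66]
    - [1,0,0,0,0,0,-66]

```text
t: 43.18
eef_pos: [630.4, 248.8, 143.1]
tcp_rot: [-0.002, 0.761, -0.649, 0.0]
wrist_force: [2.7, 5.1, 2.8]
gripper_width: 12.9
```

```bash
python3 - <<'E'
from h import *
T=shot('top','t23');S=shot('side','s23')
cv2.imwrite('pics/z23.png',np.hstack([cv2.resize(T['frame'][100:200,120:220,::-1],(400,400),interpolation=cv2.INTER_CUBIC),cv2.resize(S['frame'][200:310,125:235,::-1],(400,400),interpolation=cv2.INTER_CUBIC)]))
o=env.get_obs();print(o['eef_pos'],o['tcp_rot'],o['t'],o['gripper_width'],o['wrist_torque'],o['wrist_force'])
q=o['tcp_rot'];print(np.degrees(2*np.arctan2(q[2],q[1]))+90)
E
```

```text
[630.3755049  248.8437022  143.15090109] [-2.29207923e-03  7.60591935e-01 -6.49226054e-01  4.31596424e-04] 43.275 12.846640825242767 [ 1.79359072 -1.10726388 -0.20786545] [3.13806433 5.40528383 3.04612587]
9.033183925032759
```

View pics/z23.png

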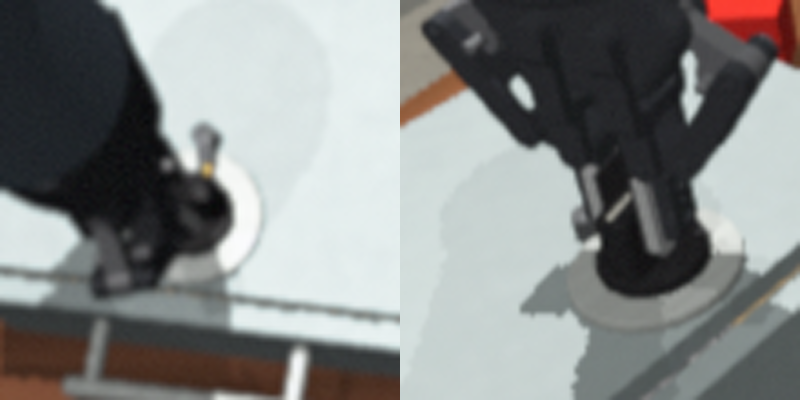

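The knob has turned to about 1.27 rad. I'll release straight up and move away.

Emit:
send_rows:
  deltas:
    - [0.4,0,0,0,0,0,-6.6e-08]
    - [0,0,0,0,0,0,0]
    - [0,0,0,0,0,0,0]
    - [0,0,0,0,0,0,0]
    - [0,0,0,0.04,0,0,0]
    - [0,0,0,0.09,0,0,0]
    - [0,0,0,0.12,0,0,0]
    - [0,-0.1,-0.1,0.12,0,0,0]
    - [0,-0.25,-0.2,0.12,0,0,0]
    - [0,-0.25,-0.2,0.12,0,0,0]
    - [0,-0.25,-0.2,0.12,0,0,0]
    - [0,-0.25,-0.2,0.12,0,0,0]
    - [0,-0.25,-0.2,0.12,0,0,0]
    - [0,-0.25,-0.2,0.12,0,0,0]
    - [0,-0.25,-0.2,0.12,0,0,0]

```text
t: 45.15
eef_pos: [379.8, 48.0, 262.1]
tcp_rot: [0.0, 0.761, -0.649, -0.0]
wrist_force: [0.1, 0.1, -0.3]
gripper_width: 42.4
```

```bash
python3 - <<'E'
from h import *
T=shot('top','t24');S=shot('side','s24')
cv2.imwrite('pics/z24.png',np.hstack([cv2.resize(T['frame'][100:240,90:230,::-1],(400,400),interpolation=cv2.INTER_CUBIC),cv2.resize(S['frame'][200:400,50:330,::-1],(400,400))]))
o=env.get_obs();print(o['eef_pos'],o['t'])
for p in (T,S):
  for t in('unit_drawer0_handle','lock_grip','capacitor'):
    for d in env.landmark_of(t,p)[:1]: print(t,d)
E
```

```text
[379.76894794  47.97741559 261.8369989 ] 45.25
unit_drawer0_handle {'point': [543.4, 258.0, 81.7], 'p': 0.88}
lock_grip {'point': [628.7, 248.4, 156.3], 'p': 0.73}
capacitor {'point': [690.3, 241.1, -0.6], 'p': 0.41}
unit_drawer0_handle {'point': [548.6, 256.1, 81.9], 'p': 0.71}
lock_grip {'point': [629.7, 248.7, 154.6], 'p': 0.67}
capacitor {'point': [520.3, -193.0, -1.0], 'p': 0.48}
```

View pics/z24.png

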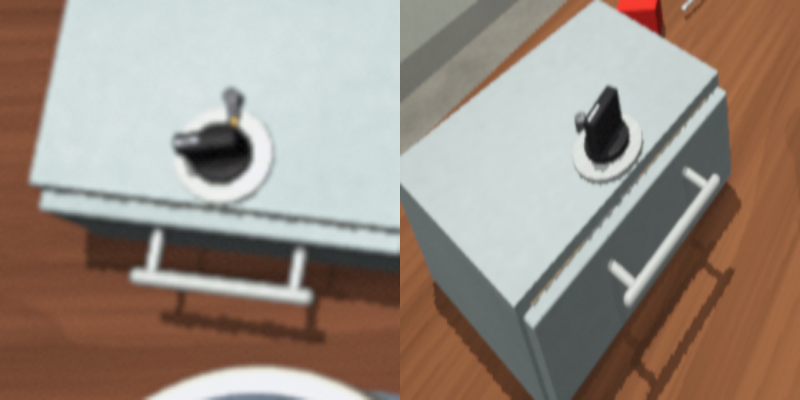

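View pics/t24.png

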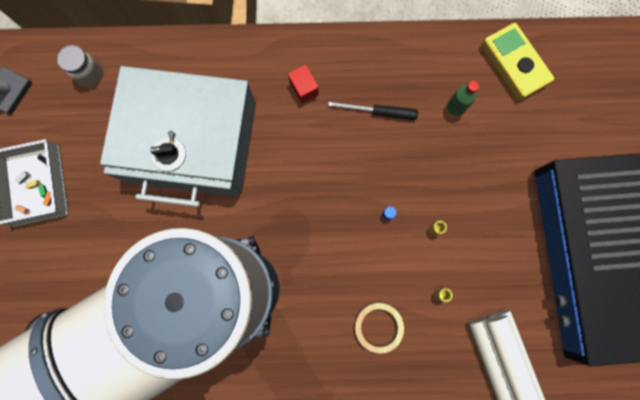

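The drawer is shut and the knob stays crosswise after release (pixel 168,150). The capacitor (390,213) and the two yellow look-alikes (440,228 and 445,296) haven't moved.

```bash
python3 -c "
from cell import env
print(env.hand_in())"
```

```text
the job is handed in; nothing more can be done
None
```

The bench is packed and the job was handed in at about 45 s. `pot_c` was absent, so the nest is `pot_d` inside `pot_b` inside `pot_a`, standing upright on the drawer floor.

- **Drawer:** I pushed it by the handle to a hard stop: at 27 N it moved no further. The last pictures show it shut, with the handle 145 mm in front of the unit's centre.
- **Lock:** I turned the knob clockwise only after the drawer was shut, to about 1.27 rad by the tool angle. After release it stayed crosswise and did not spring back.
- **Left alone:** The blue capacitor and both yellow look-alikes are where they started. In the final check, the capacitor detection in the top picture was a false hit on the unit. The side picture and my own look at the top picture agree that it did not move.
- **Not checked:** The nest was last seen, upright, when the drawer was partly closed; once shut, it is hidden from the cameras.

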